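Take a colour reading of the round test patch and dock the reader

TASK

The painter wants the colour of the round grey test patch measured: take the colour reader out of the caddy, put its spring nose squarely on the middle of the round patch, press gently until the nose is fully pushed in, and keep it steady there for two seconds so the reading can be taken. Then slide the reader nose-down into the slot of its charging dock, guiding it down by hand rather than dropping it, until it is fully home, and let go. Leave the colour fan deck, cup, pot, jar, brush and palette knife where they are.

Things in the scene. Friction and masses are not known exactly. Their poses are not given: they have to be found in the camera images.
- reader: colour reader: loose grey bar, 22 mm thick (x), 56 wide (y), 150 tall (z up), 0.2 kg, screen on one flat side, rubber grip band round its top 45 mm (grip there across the 22 mm). Origin: centre of its lower end. A round spring nose, 20 mm across, sticks out 12 mm below on its axis. Starts standing loose, nose down, in a narrow bay of the caddy, top 92 mm above the caddy's rim
- reader_tip (a point): centre of the flat end of the reader's nose, 12 mm below the reader's lower end when not pressed; axes as the reader's
- nose (a joint): how far the nose is pushed into the reader: 0 m free, 0.006 m fully in (a hard stop). Its spring starts to give at 3.5 N and is fully in at 6.5 N; a push over 30 N is too hard
- easel: wooden table easel, fixed: origin on the table below the hinge line of its board, x away from the robot under the board. The hinge line is 30 mm up, along y; the board (280 mm wide, 290 mm up the slope, rising away from the robot) is clamped stiffly at 20 to 34 degrees from level
- patch (a point): point of the board's wooden face straight behind the centre of the panel's round grey patch (46 mm across); x up the slope, y along the ledge, z square out of the board. The white panel's face is parallel to it, 10 to 22 mm out along z: panels differ, the thickness must be felt or seen. A square and an oblong patch of the same grey lie 65 mm to either side along y
- dock: grey charging dock, fixed: a block 72 x 108 mm, 85 mm high, on a base plate 124 x 150 mm; origin on the table below the centre of its slot, z up
- slot (a point): centre of the slot's mouth, 85 mm above the table, axes as the dock's. The vertical slot is 27 mm (x) by 61 mm (y), edges bevelled 3 mm, 60 mm deep: there two ledges stop the reader's lower end and the nose hangs free in a well between them. Either flat side of the reader may face the front
- caddy: grey tool caddy, fixed, 75 mm high, 160 mm along y; origin on the table midway between its two narrow bays, which lie at 39.5 mm to either side along y, each 35 mm (x) by 71 mm (y), floor 5 mm above the table. A trough on its +x side holds three paint-roller sleeves 105 mm high
- fan_deck: colour fan deck, a closed paper block 26 x 52 x 137 mm in the other narrow bay of the caddy, no screen and no nose; origin at the centre of its lower end
- rinse_cup: empty clear cup 74 mm across, 95 mm high, loose; origin at the centre of its foot
- paint_pot: small white pot 62 mm across, 75 mm high, loose; origin at the centre of its foot
- flat_brush: brush lying on the table in front of the easel, loose; origin under its middle, x along it
- paint_jar: white jar 72 mm across, 90 mm high, loose; origin at the centre of its foot
- palette_knife: palette knife lying on the table, loose; origin under its middle, x along it
Not all that is in view belongs to the job. What is shaped like the reader but red or turquoise is not meant. Leave any blue look-alike of the dock alone.

How it is judged:
On the way, in this order (a step that is already met when the one before it is completed fails the run):
1. the reader's nose is pressed fully in on the round patch (tip within 8 mm of the patch's centre along x and y, axis within 4.6 degrees of square), kept steady for 1.5 s (value of joint nose above 0.005 m and x of reader_tip in the frame of patch between -0.008 and 0.008 m and y of reader_tip in the frame of patch between -0.008 and 0.008 m and z of reader_tip in the frame of patch between 0.006 and 0.027 m and angle between the z axis of reader and the z axis of patch, either way round below 0.08 rad and linear speed of reader below 0.02 m/s), for 1.5 s.
2. the reader is guided down the slot by the gripper: still held with its lower end 40 mm or more below the slot's mouth (z of reader in the frame of slot below -0.04 m and horizontal distance between reader and slot below 0.01 m and contact force between the fingers and reader above 0.5 N), for 0.05 s.
At the end, for the whole second after the job is handed in: After the reading, the reader stands nose down and at rest in the dock's slot, its lower end at least 55 mm below the slot's mouth (the ledges are at 60 mm), within 10 mm of the slot's axis and upright within 5.7 degrees, released (z of reader in the frame of slot below -0.055 m and horizontal distance between reader and slot below 0.01 m and angle between the z axis of reader and the z axis of dock, either way round below 0.1 rad and angle between reader's own z axis and vertical below 0.3 rad and linear speed of reader below 0.01 m/s); the robot touches nothing.
It fails at once if the reader is pushed against the easel or its panel with more than 30 N (contact force between reader and easel above 30 N).
It fails at once if a bystander (fan deck, cup, pot, brush, jar or palette knife) is moved by more than 40 mm (distance of any of fan_deck, rinse_cup, paint_pot, flat_brush, paint_jar, palette_knife from where it was at the start of the episode above 0.04 m).
It also fails if it takes over 61 s, if anything falls off the work surface, if the arm or the gripper's body presses on something with over 40 N, if the wrist force passes 120 N, or if a joint passes its speed limit or range.

ROBOT

A 6-joint arm with a two-finger parallel gripper is mounted at the origin on the work surface. World frame = base frame: x ahead of the robot, y to its left, z up, the work surface at z = 0. Lengths are in m, angles in rad, forces in N, time in s.
With the tool pointing down it reaches from about 0.275 to 0.825 m from the base axis. Payload 5.2 kg.
Tool frame: the origin (TCP) lies midway between the tips of the shut fingers; the grasp point (between the pads) lies 19 mm behind it; z points along the fingers, y is the direction in which the jaws open and shut (so a half turn about z gives the same grasp; the last joint's range is limited). The gripper opens to 93 mm and grips with 3 to 60 N. Pads are 15 mm wide; open, the fingers measure 128 mm over their backs; the gripper's body (75 mm by 188 mm) begins 65 mm behind the grasp point.
Start: joints at [0.933, 0.259, 1.535, -0, 1.348, -0.203], TCP at [0.232, 0.499, 0.219] pointing down, gripper open.
Joint ranges: [-3.14, 3.14], [-0.91, 2.08], [0.19, 2.58], [-1.22, 4.36], [0.22, 2.71], [-3.12, 3.12]. Speed limits (rad/s): [2.57, 2.57, 3.14, 3.14, 3.14, 3.14].

INTERFACE

Orientations are given as a unit quaternion [w, x, y, z].
In Python, from bench import r gives the robot as it stands.
- The arm moves only by the tool move_arm, never from a script. Its argument "series" is a list of rows, each a list of 3 entries, a list of its own where there are three numbers: the shift along the tool's x, y, z in m, then the turn, a rotation vector about the tool's x, y, z in degrees, then the finger opening in m, from 0 to 0.093. In form: [[[dx, dy, dz], [rx, ry, rz], fingers], ...]. A call has 1 to 20 rows; each row is the pose to reach, as a shift and turn from the pose measured when the call began, along the tool's axes at that moment; what a row does not reach only later rows make up. A row lasts 1/8 s, in which the tool goes at most 62.5 mm and 10.7 degrees, less where a joint would pass 70% of its speed; a pose out of reach is approached as far as the arm can. A call with a gripper value outside its range is refused whole. The fingers move at their own pace and stop on an object; "grip_force" is the grip in N (left out, the last holds). Time passes only in rows, so rows that repeat a pose let the fingers close. It gives the time, the measured TCP pose, the force and the opening at its end, in the units of the state.
- r.observe(): the state, without advancing time (a new reading comes with each control period).
- r.snapshot(name): name is "side" or "top"; returns the picture (480x640x3 uint8, red, green, blue); there is no depth.
- r.calibration(name): a dict with "mtx" (3x3 intrinsics, pixels), "world_to_cam" (4x4, takes a point from world to camera coordinates). Camera axes: x right, y down, z forward; pixel columns grow to the right and rows downward; lengths in m; the calibration is good to about 2 mm. A picture is of the moment at which its call begins. calibration takes no time and is no camera call.
- r.sign_off(): hands the job in, once; it reports no verdict.
The state is a dict: "time_s": time; "joints": joint angles; "joint_velocities": joint speeds; "tau": joint torques, N m; "tool_pos": TCP position; "tcp_rot": TCP orientation; "wrist_force": force on the tool from outside, world axes, zero at the start; "wrist_torque": the same for the moment, N m; "opening": opening from 0.0 (shut) to 1.0 (fully open).
Only numpy, scipy, OpenCV 4.12 (cv2) and the standard library are available. Lean on these libraries where they do the work, as an engineer would, in place of code of your own. Each camera call takes 0.05 s, during which the arm holds its last target.

## Working session

There is one attempt and no reset: what is moved stays moved. The work goes in short steps, Python scripts to look and compute and a tool call to move; the robot and the scene stay as the last step left them, time stands still between calls to the robot, and variables do not carry over. Pictures are saved under pics/ and viewed, and the job is handed in when it is done.

Besides the shell and the picture viewer there is one more tool, called after ">>>" as name(argument=value, ...) on one line, values as JSON. move_arm: Moves the arm, as the interface text tells. Its arguments: {"type":"object","properties":{"series":{"type":"array","items":{"type":"array"}},"grip_force":{"type":"number"}},"required":["series"]}

```bash
ls; mkdir -p pics; python3 - <<'E'
from bench import r
import cv2,numpy as np
np.set_printoptions(precision=4,suppress=True)
print(r.observe())
for n in("side","top"):
    cv2.imwrite(f"pics/{n}0.png",r.snapshot(n)[:,:,::-1]); c=r.calibration(n); print(n,c["mtx"],c["world_to_cam"])
E
```

```text
pics
{'time_s': 0.0, 'joints': array([ 0.9332,  0.2593,  1.5361,  0.    ,  1.348 , -0.2028]), 'joint_velocities': array([-0.001 ,  0.0001,  0.0005,  0.0012,  0.0004, -0.0005]), 'tau': array([  0.0008, -43.7307, -28.4006,   0.0723,   0.0411,  -0.0001]), 'tool_pos': array([0.2313, 0.4984, 0.2178]), 'tcp_rot': array([-0.0004,  0.2157,  0.9765, -0.0008]), 'wrist_force': array([0.0232, 0.0173, 0.0256]), 'wrist_torque': array([-0.0238, -0.0301, -0.0209]), 'opening': 1.002451324052229}
side [[597.7911   0.     332.1435]
 [  0.     597.7911 235.8815]
 [  0.       0.       1.    ]] [[ 0.9592 -0.2826 -0.0118 -0.4973]
 [-0.1842 -0.5926 -0.7841  0.1423]
 [ 0.2146  0.7543 -0.6205  1.6438]
 [ 0.      0.      0.      1.    ]]
top [[596.6702   0.     317.127 ]
 [  0.     596.6702 237.737 ]
 [  0.       0.       1.    ]] [[-0.019  -0.9997  0.016  -0.0141]
 [-0.9882  0.0163 -0.1521  0.5083]
 [ 0.1518 -0.0187 -0.9882  1.6546]
 [ 0.      0.      0.      1.    ]]
```

View pics/side0.png

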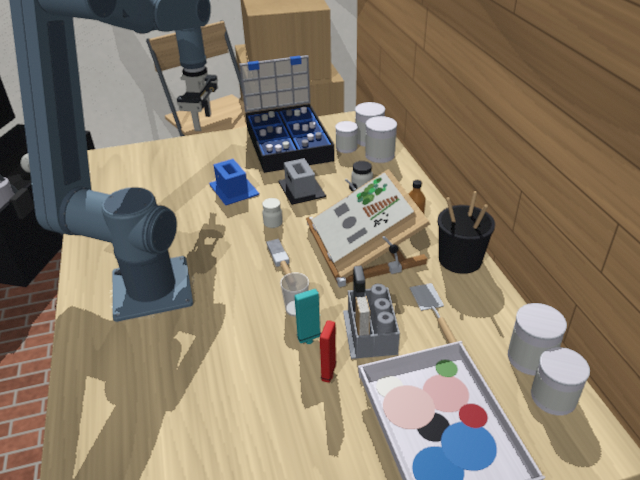

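View pics/top0.png

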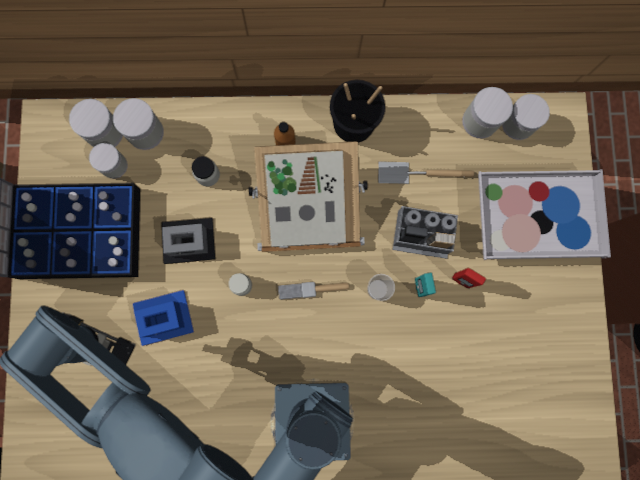

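The top view has +x upward and +y to the left. The grey dock is at top (187,240), the easel at (307,200) with its round patch at (307,212), and the caddy at (427,232). Next I'll enlarge these areas.

```bash
python3 - <<'E'
import cv2
def c(n,x0,y0,w,h,o,s):
    i=cv2.imread(f"pics/{n}0.png")[y0:y0+h,x0:x0+w]; cv2.imwrite(f"pics/{o}.png",cv2.resize(i,None,fx=s,fy=s,interpolation=cv2.INTER_CUBIC))
c("side",320,250,100,112,"s_caddy",5)
c("top",385,195,90,70,"t_caddy",8)
c("top",245,135,130,120,"t_easel",5)
c("top",150,210,80,60,"t_dock",8)
c("side",300,165,140,110,"s_easel",5)
c("side",260,145,80,70,"s_dock",8)
E
```

```text
(no output)
```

View pics/s_caddy.png

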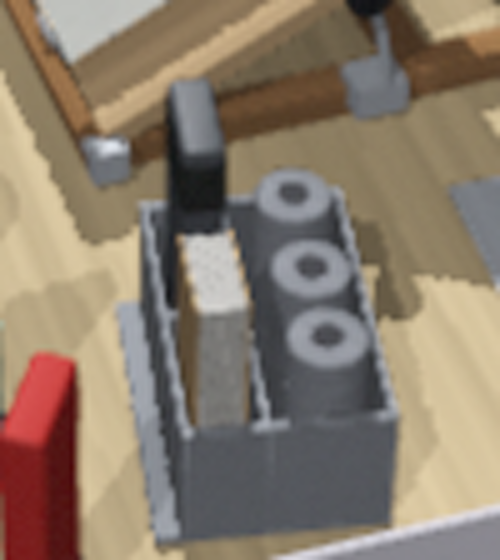

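View pics/t_caddy.png

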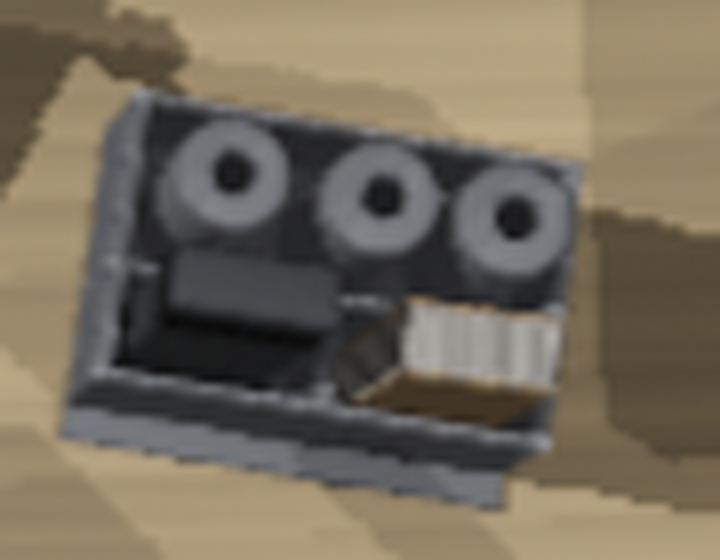

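View pics/t_easel.png

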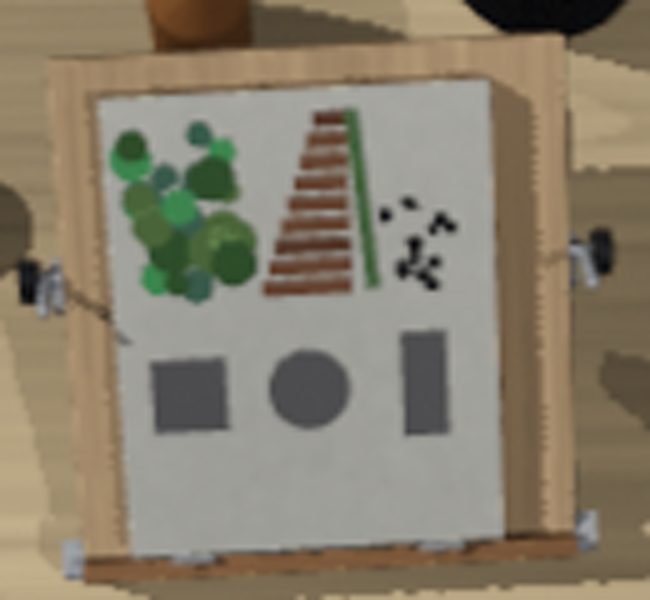

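View pics/t_dock.png

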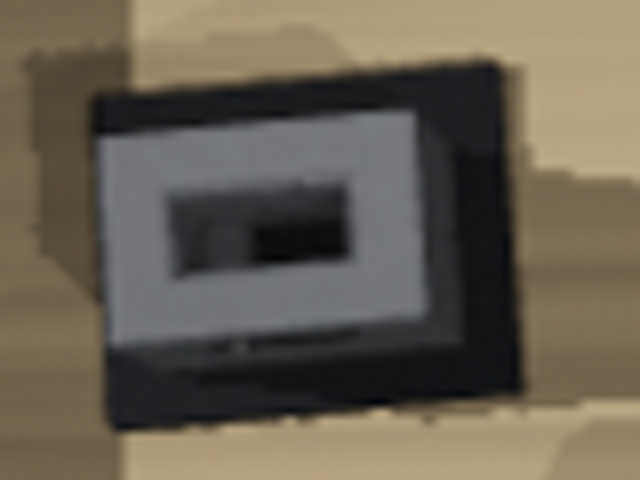

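View pics/s_easel.png

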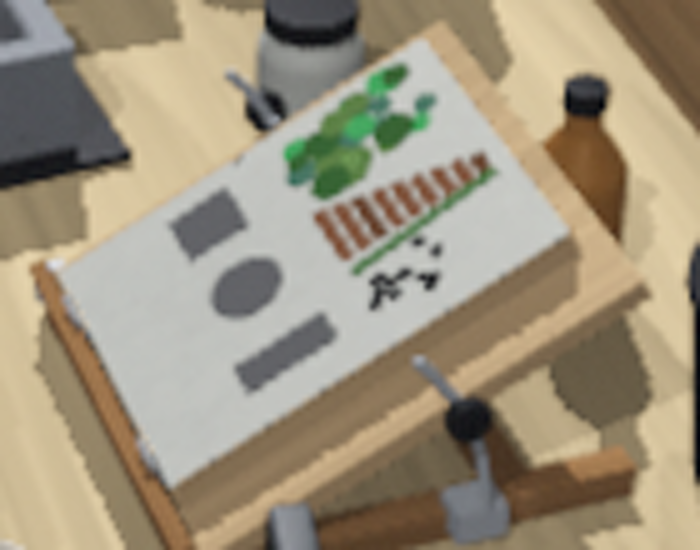

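View pics/s_dock.png

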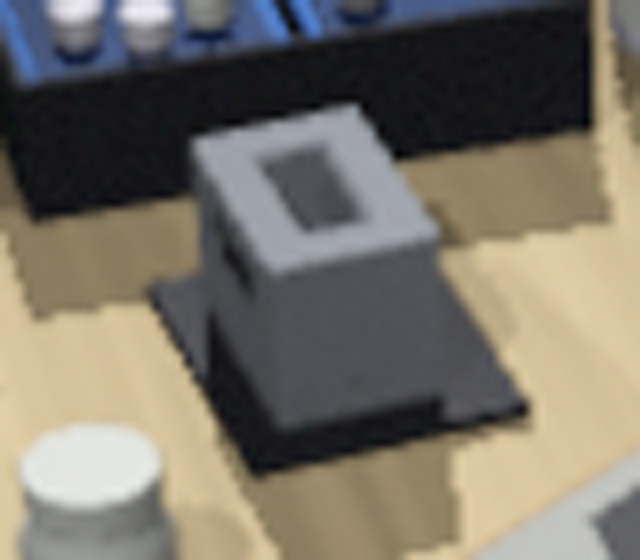

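Candidates for the reader:
- Dark grey bar in the caddy's left bay: side (358,280), top (416,231)
- Fan deck, white paper block: side (363,305), top (443,238)
- Turquoise block: side (307,316)
- Red block: side (328,352)

The close crop shows the grey bar is dark, has a rubber-banded top and stands tallest in the bay, so that is the reader. The grey dock is at side (299,178); the blue one at side (231,180) is left alone.

```bash
cat > h.py <<'E'
import numpy as np,cv2
from bench import r
from scipy.optimize import least_squares
np.set_printoptions(precision=4,suppress=True)
C={n:r.calibration(n) for n in("side","top")}
def proj(n,P):
    P=np.atleast_2d(P);T=C[n]["world_to_cam"];q=(P@T[:3,:3].T+T[:3,3])@C[n]["mtx"].T;return q[:,:2]/q[:,2:]
def onz(n,uv,z):
    T=C[n]["world_to_cam"];R=T[:3,:3];o=-R.T@T[:3,3]
    uv=np.atleast_2d(uv);d=np.c_[uv,np.ones(len(uv))]@np.linalg.inv(C[n]["mtx"]).T@R
    return o+d*((z-o[2])/d[:,2])[:,None]
def cr(p,x0,y0,s): return (np.array(p,float)+.5)/s-.5+[x0,y0]
def tri(a,b):
    return least_squares(lambda P:np.r_[(proj("side",P)-a).ravel(),(proj("top",P)-b).ravel()],[.4,0,.1]).x
E
python3 - <<'E'
from h import *
rt=onz("top",cr([(170,248),(335,262),(335,322),(165,305)],385,195,8),.167);print("reader top",rt,rt.mean(0),np.linalg.norm(np.diff(rt,axis=0),axis=1))
rs=onz("side",cr([(170,85),(208,80),(222,150),(178,153)],320,250,5),.167);print("reader side",rs,rs.mean(0))
for nm,n,pts,o,z in [("slotT","top",[(165,193),(348,183),(352,260),(172,278)],(150,210,8),.085),("blockT","top",[(100,137),(415,110),(427,315),(108,347)],(150,210,8),.085),
 ("baseT","top",[(92,97),(500,62),(522,392),(112,430)],(150,210,8),.01),
 ("slotS","side",[(255,157),(325,147),(372,217),(300,230)],(260,145,8),.085),("blockS","side",[(193,143),(358,104),(440,238),(272,275)],(260,145,8),.085),
 ("caddyT","top",[(135,92),(583,160),(548,447),(90,375)],(385,195,8),.075),("caddyS","side",[(143,205),(338,190),(397,412),(185,435)],(320,250,5),.075)]:
    p=onz(n,cr(pts,*o),z);print(nm,p[:,:2].tolist() and p[:,:2].round(4).tolist(),p.mean(0)[:2],"edges",np.linalg.norm(p-np.roll(p,-1,0),axis=1))
T=cr([(150,364),(226,358),(230,430),(155,434),(310,389),(400,333),(444,330),(450,432),(404,435),(97,100),(490,80),(503,537),(132,556)],245,135,5)
S=cr([(228,190),(247,225),(188,262),(168,226),(248,287),(325,313),(337,336),(250,393),(235,368),(425,40),(575,235),(175,487),(62,265)],300,165,5)
P=np.array([tri(s,t) for s,t in zip(S,T)]);print(P)
c=P.mean(0);n=np.linalg.svd(P-c)[2][2];n*=np.sign(n[2]);print("n",n,"tilt",np.degrees(np.arccos(n[2])),"az",np.degrees(np.arctan2(-n[1],-n[0])),"res mm",(P-c)@n*1e3)
sq=P[:4].mean(0);ob=P[5:9].mean(0);print("sq-ob",sq-ob,np.linalg.norm(sq-ob),(sq+ob)/2,P[4])
for i in range(13):print(i,(proj("side",P[i])-S[i])[0],(proj("top",P[i])-T[i])[0])
E
```

```text
reader top [[ 0.5169 -0.2551  0.167 ]
 [ 0.5114 -0.3094  0.167 ]
 [ 0.4914 -0.3084  0.167 ]
 [ 0.4979 -0.2526  0.167 ]] [ 0.5044 -0.2814  0.167 ] [0.0546 0.02   0.0562]
reader side [[ 0.4978 -0.2613  0.167 ]
 [ 0.5165 -0.2633  0.167 ]
 [ 0.5068 -0.3128  0.167 ]
 [ 0.4863 -0.3087  0.167 ]] [ 0.5019 -0.2865  0.167 ]
slotT [[0.5189, 0.382], [0.5213, 0.3193], [0.4945, 0.3176], [0.4893, 0.379]] [0.506  0.3495] edges [0.0628 0.0269 0.0617 0.0297]
blockT [[0.5388, 0.4046], [0.5465, 0.2965], [0.475, 0.2917], [0.4658, 0.4004]] [0.5065 0.3483] edges [0.1084 0.0717 0.1091 0.0731]
baseT [[0.5668, 0.4261], [0.5773, 0.2793], [0.4569, 0.2705], [0.4458, 0.4165]] [0.5117 0.3481] edges [0.1471 0.1207 0.1463 0.1214]
slotS [[0.4897, 0.3761], [0.5193, 0.375], [0.5244, 0.3166], [0.4941, 0.3158]] [0.5069 0.3459] edges [0.0296 0.0586 0.0303 0.0604]
blockS [[0.4676, 0.3946], [0.5409, 0.4043], [0.5466, 0.293], [0.4755, 0.2867]] [0.5077 0.3447] edges [0.0739 0.1114 0.0714 0.1082]
caddyT [[0.5885, -0.2608], [0.5617, -0.4172], [0.4605, -0.3994], [0.4884, -0.241]] [ 0.5248 -0.3296] edges [0.1587 0.1027 0.1609 0.1
[... 574 characters left out ...]
-2.5057  1.309   1.2027 -1.893   0.6762 -0.7723  1.4642  0.9891 -0.5575
 -0.5896  0.5941 -2.4101  2.4929]
sq-ob [-0.0059  0.1297 -0.001 ] 0.12983125431485498 [0.5711 0.007  0.0925] [0.5715 0.0056 0.0935]
0 [-0.4217  0.1015] [ 0.0586 -0.3973]
1 [ 0.1756 -0.0427] [-0.0252  0.1684]
2 [ 0.0873 -0.0202] [-0.0117  0.0841]
3 [-0.1146  0.0262] [ 0.0149 -0.1085]
4 [-0.2186  0.0525] [ 0.0316 -0.2145]
5 [-0.3576  0.0903] [ 0.0566 -0.3581]
6 [ 0.0111 -0.0028] [-0.0018  0.0112]
7 [-0.1552  0.0367] [ 0.0228 -0.1583]
8 [-0.2138  0.0502] [ 0.0307 -0.2156]
9 [-0.3352  0.0949] [ 0.0568 -0.3072]
10 [-0.4419  0.1324] [ 0.0891 -0.4462]
11 [-0.563   0.1237] [ 0.0757 -0.5868]
12 [-0.5004  0.1044] [ 0.0564 -0.4738]
```

```bash
cat >> h.py <<'E'
from scipy.spatial.transform import Rotation as R
def tool_R(z,yaz):
    z=np.array(z,float);z/=np.linalg.norm(z);a=np.radians(yaz);y=np.array([np.cos(a),np.sin(a),0]);
    # keep azimuth of y: add vertical component so that y is square to z
    y=np.array([y[0],y[1],-(y[:2]@z[:2])/z[2]]);y/=np.linalg.norm(y);return np.c_[np.cross(y,z),y,z]
def cur():
    s=r.observe();q=s["tcp_rot"];return s["tool_pos"],R.from_quat([q[1],q[2],q[3],q[0]]).as_matrix(),s
def go(p,M):
    p0,R0,s=cur();d=R0.T@(np.array(p)-p0);v=R.from_matrix(R0.T@M).as_rotvec(degrees=True)
    print("t",round(s["time_s"],2),"shift mm",(d*1e3).round(1),"turn",v.round(1),"F",s["wrist_force"],"open",round(s["opening"],3),"j",s["joints"])
E
python3 - <<'E'
from h import *
D=[0,0,-1]
go([.5035,-.284,.25],tool_R(D,-8))
E
```

```text
t 0.1 shift mm [-576.4 -595.   -31.3] turn [-0.1  0.  73.1] F [-0.8926 -0.1221  0.0876] open 1.002 j [ 0.9332  0.2592  1.536  -0.      1.348  -0.2028]
```

>>> move_arm(series=[[[-0.576, -0.595, -0.031], [0, 0, 73], 0.06], [[-0.576, -0.595, -0.031], [0, 0, 73], 0.06], [[-0.576, -0.595, -0.031], [0, 0, 73], 0.06], [[-0.576, -0.595, -0.031], [0, 0, 73], 0.06], [[-0.576, -0.595, -0.031], [0, 0, 73], 0.06], [[-0.576, -0.595, -0.031], [0, 0, 73], 0.06], [[-0.576, -0.595, -0.031], [0, 0, 73], 0.06], [[-0.576, -0.595, -0.031], [0, 0, 73], 0.06], [[-0.576, -0.595, -0.031], [0, 0, 73], 0.06], [[-0.576, -0.595, -0.031], [0, 0, 73], 0.06], [[-0.576, -0.595, -0.031], [0, 0, 73], 0.06], [[-0.576, -0.595, -0.031], [0, 0, 73], 0.06], [[-0.576, -0.595, -0.031], [0, 0, 73], 0.06], [[-0.576, -0.595, -0.031], [0, 0, 73], 0.06], [[-0.576, -0.595, -0.031], [0, 0, 73], 0.06], [[-0.576, -0.595, -0.031], [0, 0, 73], 0.06], [[-0.576, -0.595, -0.031], [0, 0, 73], 0.06], [[-0.576, -0.595, -0.031], [0, 0, 73], 0.06]])

```text
time_s: 2.35
tool_pos: [0.5032, -0.2826, 0.2502]
tcp_rot: [0.0, 0.754, 0.657, -0.001]
wrist_force: [0.7, 0.8, 0.4]
opening: 0.645
```

```bash
python3 - <<'E'
from h import *
D=[0,0,-1]
go([.5035,-.284,.25],tool_R(D,-8))
cv2.imwrite("pics/s1.png",r.snapshot("side")[150:390,250:500][:,:,::-1].repeat(2,0).repeat(2,1))
cv2.imwrite("pics/t1.png",r.snapshot("top")[150:300,350:550][:,:,::-1].repeat(3,0).repeat(3,1))
go([.5035,-.284,.127],tool_R(D,-8))
E
```

```text
t 2.35 shift mm [-1.3  0.5  0.2] turn [-0.   0.1  0.2] F [0.7331 0.8165 0.4068] open 0.645 j [-0.7039  0.289   1.4166 -0.0015  1.4353 -0.567 ]
t 2.45 shift mm [ -0.6   0.4 123.1] turn [-0.   0.1  0.1] F [ 0.762  -0.8278  0.5843] open 0.643 j [-0.7045  0.2896  1.4161 -0.0016  1.4352 -0.5671]
```

View pics/s1.png

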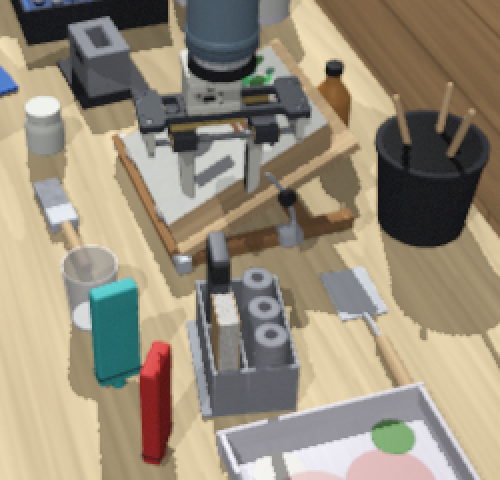

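View pics/t1.png

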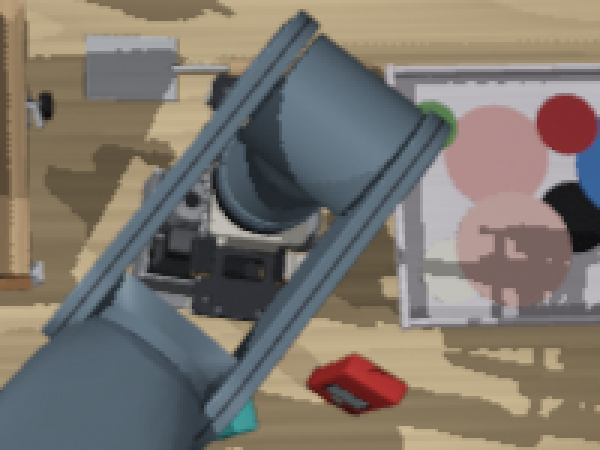

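The gripper hangs above the caddy, clear of the fan deck, with its fingers at side crop (187,190) and (253,188) straddling the line of the reader. I'll go down and grip.

>>> move_arm(series=[[[0, 0, 0.03], [0, 0, 0], 0.06], [[0, 0, 0.06], [0, 0, 0], 0.06], [[0, 0, 0.09], [0, 0, 0], 0.06], [[-0.001, 0, 0.11], [0, 0, 0], 0.06], [[-0.001, 0, 0.123], [0, 0, 0], 0.06], [[-0.001, 0, 0.123], [0, 0, 0], 0.06], [[-0.001, 0, 0.123], [0, 0, 0], 0.06]])

```text
time_s: 3.32
tool_pos: [0.5035, -0.2847, 0.128]
tcp_rot: [0.001, 0.754, 0.657, -0.001]
wrist_force: [-0.3, -0.8, 1.3]
opening: 0.643
```

```bash
python3 - <<'E'
from h import *
go([.5035,-.284,.127],tool_R([0,0,-1],-8))
i=r.snapshot("side")[210:360,300:440][:,:,::-1];cv2.imwrite("pics/s2.png",cv2.resize(i,None,fx=4,fy=4,interpolation=2))
E
```

```text
t 3.33 shift mm [ 0.6 -0.1  1. ] turn [0.1 0.1 0.1] F [-0.3046 -0.7792  1.338 ] open 0.643 j [-0.7062  0.3817  1.5931 -0.0017  1.1646 -0.5684]
```

View pics/s2.png

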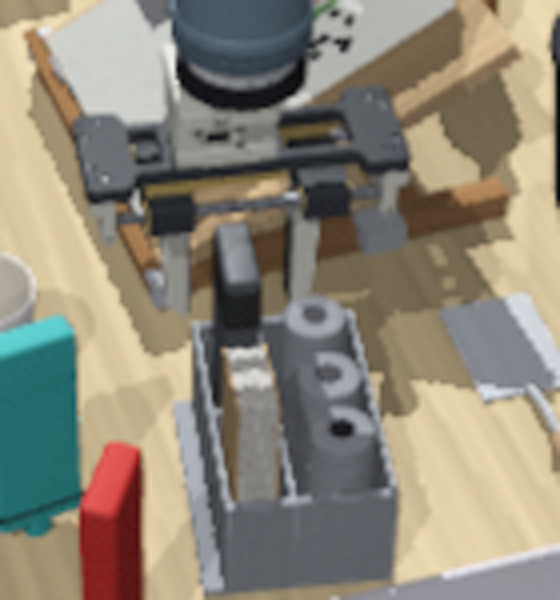

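The fingers sit on either side of the reader, at crop (175,270) and (303,260), with the reader between them at (238,270). Now I'll close.

>>> move_arm(series=[[[0.0, 0, 0.001], [0, 0, 0], 0.035], [[0, 0, 0.001], [0, 0, 0], 0.025], [[0, 0, 0.001], [0, 0, 0], 0.015], [[0, 0, 0.001], [0, 0, 0], 0.01], [[0, 0, 0.001], [0, 0, 0], 0.01], [[0, 0, 0.001], [0, 0, 0], 0.01]], grip_force=30)

```text
time_s: 4.12
tool_pos: [0.5035, -0.2847, 0.1272]
tcp_rot: [0.001, 0.754, 0.657, -0.001]
wrist_force: [-0.2, 1.3, 0.8]
opening: 0.235
```

```bash
python3 - <<'E'
from h import *
go([.5035,-.284,.127],tool_R([0,0,-1],-8))
i=r.snapshot("side")[210:360,300:440][:,:,::-1];cv2.imwrite("pics/s3.png",cv2.resize(i,None,fx=4,fy=4,interpolation=2))
E
```

```text
t 4.12 shift mm [ 0.7 -0.1  0.2] turn [0.1 0.2 0.1] F [-0.1766  1.251   0.8349] open 0.235 j [-0.7063  0.3824  1.5943 -0.0018  1.1625 -0.5684]
```

View pics/s3.png

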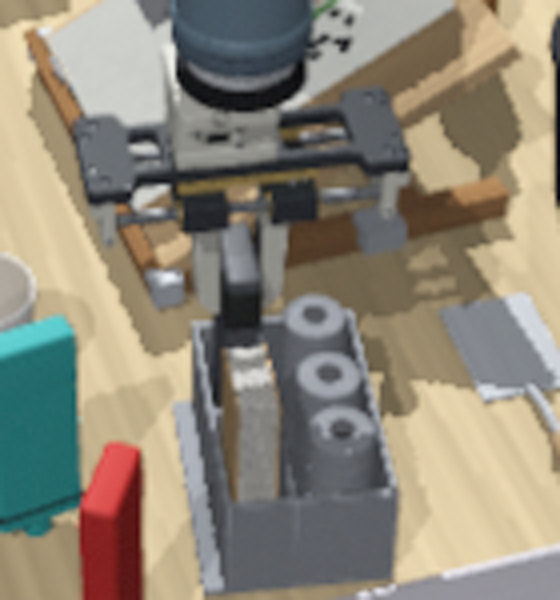

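The opening is 21.9 mm, so the grip is on the reader's thickness. Lift.

>>> move_arm(series=[[[0, 0, -0.02], [0, 0, 0], 0.01], [[0, 0, -0.05], [0, 0, 0], 0.01], [[0, 0, -0.09], [0, 0, 0], 0.01], [[0, 0, -0.13], [0, 0, 0], 0.01], [[0, 0, -0.17], [0, 0, 0], 0.01], [[0, 0, -0.2], [0, 0, 0], 0.01], [[0, 0, -0.2], [0, 0, 0], 0.01], [[0, 0, -0.2], [0, 0, 0], 0.01]])

```text
time_s: 5.18
tool_pos: [0.5029, -0.2837, 0.3252]
tcp_rot: [-0.0, 0.754, 0.657, -0.001]
wrist_force: [0.6, 0.5, -2.7]
opening: 0.234
```

```bash
python3 - <<'E'
from h import *
p,M,s=cur();print(p,s["wrist_force"],s["wrist_torque"],s["opening"])
img=r.snapshot("side");print(proj("side",p),proj("side",p+.125*M[:,2]))
u,v=map(int,proj("side",p+.05*M[:,2])[0])
i=img[max(0,v-75):v+75,u-90:u+90][:,:,::-1];print(u-90,max(0,v-75));cv2.imwrite("pics/s4.png",cv2.resize(i,None,fx=4,fy=4,interpolation=2))
E
```

```text
[ 0.5029 -0.2837  0.3252] [ 0.5681  0.5296 -2.7416] [-0.0599  0.1146  0.0087] 0.23411681186694341
[[359.6112 219.1981]] [[358.6773 261.6153]]
269 161
```

View pics/s4.png

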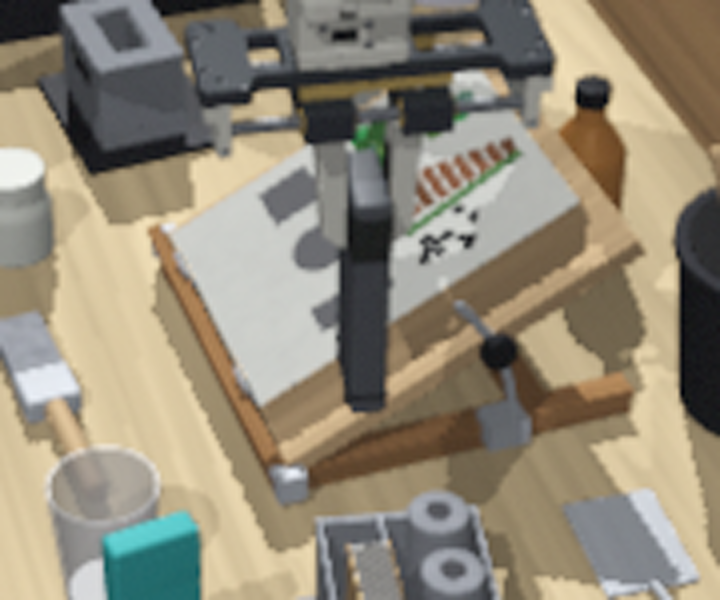

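The reader hangs held, with its lower end at crop (365,405). I'll overlay a model box to check the tilt and offset of the reader in the hand.

```bash
cat >> h.py <<'E'
def box(p,M,dx=0,dy=0,L=.110,tx=0,H=.150):
    # tx: tilt deg about tool y at grasp point
    c=np.array([[x,y,z] for z in(L-H,L) for x,y in((-.028,-.011),(.028,-.011),(.028,.011),(-.028,.011))])+[dx,dy,0]
    g=np.array([0,0,-.019]);c=(c-g)@R.from_euler('y',tx,degrees=True).as_matrix().T+g
    return p+c@M.T
def draw(img,n,P,off,s,col):
    q=((proj(n,P)-off+.5)*s).astype(int)
    for a,b in[(0,1),(1,2),(2,3),(3,0),(4,5),(5,6),(6,7),(7,4),(0,4),(1,5),(2,6),(3,7)]:cv2.line(img,tuple(map(int,q[a])),tuple(map(int,q[b])),col,1)
E
python3 - <<'E'
from h import *
p,M,s=cur();img=r.snapshot("side")[:,:,::-1]
i=cv2.resize(img[185:275,330:390],None,fx=8,fy=8,interpolation=2)[:, :];i=np.hstack([i,i.copy()])
draw(i,"side",box(p,M),[330,185],8,(0,0,255));print(i.shape);i=cv2.resize(i,None,fx=.8,fy=.8);cv2.imwrite("pics/s5.png",i)
print(M)
E
```

```text
(720, 960, 3)
[[ 0.1367  0.9906 -0.002 ]
 [ 0.9906 -0.1367 -0.0004]
 [-0.0006 -0.002  -1.    ]]
```

View pics/s5.png

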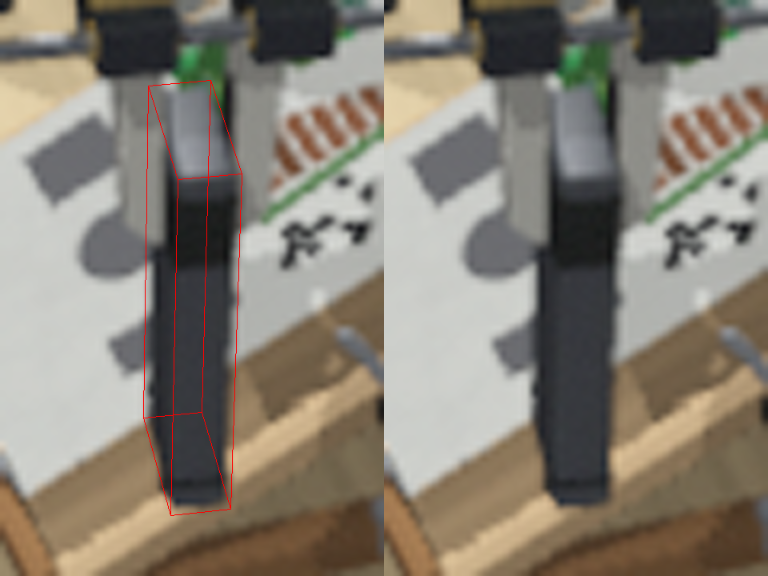

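Compared with the model box, the lower end looks about 12 crop px short, which could mean the reader is tilted about the jaw axis. I'll turn the wrist so the broad side faces the side camera and measure it.

>>> move_arm(series=[[[0, 0, 0], [0, 0, -10], 0.01], [[0, 0, 0], [0, 0, -20], 0.01], [[0, 0, 0], [0, 0, -30], 0.01], [[0, 0, 0], [0, 0, -40], 0.01], [[0, 0, 0], [0, 0, -50], 0.01], [[0, 0, 0], [0, 0, -60], 0.01], [[0, 0, 0], [0, 0, -70], 0.01], [[0, 0, 0], [0, 0, -80], 0.01], [[0, 0, 0], [0, 0, -82], 0.01], [[0, 0, 0], [0, 0, -82], 0.01], [[0, 0, 0], [0, 0, -82], 0.01]])

```text
time_s: 6.65
tool_pos: [0.5027, -0.2835, 0.3245]
tcp_rot: [-0.001, 0.139, 0.99, -0.0]
wrist_force: [0.1, 0.3, -2.7]
opening: 0.239
```

```bash
python3 - <<'E'
from h import *
p,M,s=cur();img=r.snapshot("side")[:,:,::-1]
i=cv2.resize(img[185:285,320:400],None,fx=8,fy=8,interpolation=2)
cv2.imwrite("pics/s6b.png",i[:,:,:][:800,:,:] if 0 else cv2.resize(i,None,fx=.75,fy=.75))
draw(i,"side",box(p,M),[320,185],8,(0,0,255));cv2.imwrite("pics/s6.png",cv2.resize(i,None,fx=.75,fy=.75))
print(p,M,s["joints"],s["wrist_torque"])
E
```

```text
[ 0.5027 -0.2835  0.3245] [[-0.9614  0.2751 -0.0026]
 [ 0.2751  0.9614  0.0001]
 [ 0.0025 -0.0006 -1.    ]] [-0.7057  0.2643  1.2737 -0.0016  1.6057 -1.9978] [ 0.0567 -0.0582  0.0372]
```

View pics/s6.png

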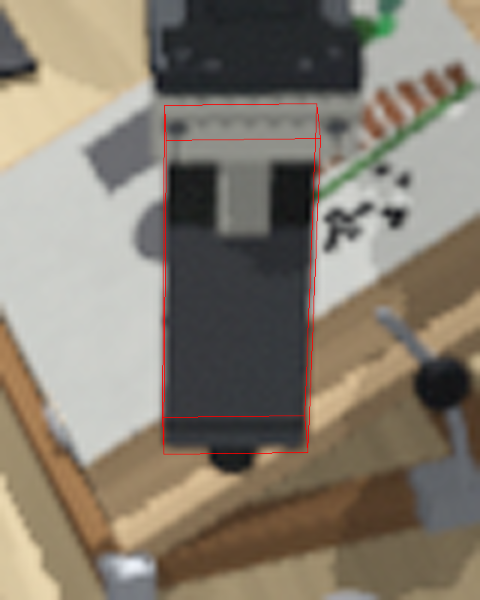

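View pics/s6b.png

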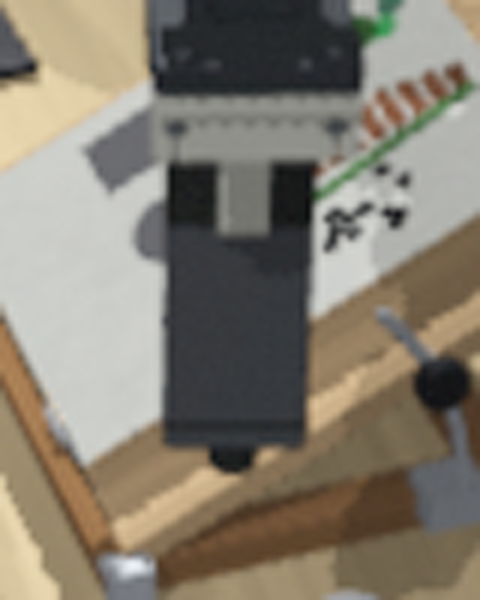

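The broad side hangs upright, with its edges parallel to the model box, and the nose is centred at crop (232,457). So there's no tilt; the lower end is about 106 mm below the TCP instead of 110. Next is the standoff over the patch.

```bash
cat >> h.py <<'E'
t,yw=np.radians(25.9),np.radians(2.5)
N=np.array([-np.sin(t)*np.cos(yw),-np.sin(t)*np.sin(yw),np.cos(t)])
PP=np.array([.5713,.0063,.093])
E
python3 - <<'E'
from h import *
go(PP+N*.190,tool_R(-N,2.5));print(PP+N*.19)
E
```

```text
t 6.7 shift mm [ 92.3 271.3  60.7] turn [-22.5 -16.2  70.3] F [ 0.133  -0.512  -1.8702] open 0.237 j [-0.7057  0.2642  1.2735 -0.0016  1.6057 -1.9983]
[0.4884 0.0027 0.2639]
```

>>> move_arm(series=[[[0.01, 0.03, 0], [-2, -2, 8], 0.01], [[0.02, 0.06, 0], [-5, -3, 16], 0.01], [[0.035, 0.095, 0.01], [-7, -5, 24], 0.01], [[0.045, 0.13, 0.02], [-10, -7, 32], 0.01], [[0.055, 0.16, 0.03], [-13, -9, 40], 0.01], [[0.065, 0.19, 0.04], [-16, -11, 48], 0.01], [[0.075, 0.22, 0.05], [-18, -13, 56], 0.01], [[0.085, 0.25, 0.055], [-20, -15, 64], 0.01], [[0.092, 0.271, 0.061], [-22.5, -16.2, 70.3], 0.01], [[0.092, 0.271, 0.061], [-22.5, -16.2, 70.3], 0.01], [[0.092, 0.271, 0.061], [-22.5, -16.2, 70.3], 0.01], [[0.092, 0.271, 0.061], [-22.5, -16.2, 70.3], 0.01]])

```text
time_s: 8.2
tool_pos: [0.4892, 0.0012, 0.2642]
tcp_rot: [0.155, 0.674, 0.704, 0.161]
wrist_force: [0.8, -1.0, -1.4]
opening: 0.234
```

```bash
python3 - <<'E'
from h import *
go(PP+N*.190,tool_R(-N,2.5))
p,M,s=cur();img=r.snapshot("side")[:,:,::-1]
print(p,M)
i=cv2.resize(img[130:280,290:430],None,fx=5,fy=5,interpolation=2)
draw(i,"side",box(p,M,L=.108),[290,130],5,(0,0,255))
for q in proj("side",[PP,p+M[:,2]*.12]):cv2.circle(i,tuple(((q-[290,130]+.5)*5).astype(int).tolist()),4,(0,255,0),1)
cv2.imwrite("pics/s7.png",cv2.resize(i,None,fx=.8,fy=.8))
img=r.snapshot("top")[:,:,::-1];cv2.imwrite("pics/t7.png",cv2.resize(img[120:300,220:420],None,fx=3,fy=3))
E
```

```text
t 8.2 shift mm [ 1.6 -0.8 -0.1] turn [-0.  0. -0.] F [ 0.7986 -0.9725 -1.3514] open 0.234 j [-0.3598 -0.172   1.9683  0.2132  0.9366 -0.4934]
[0.4892 0.0012 0.2642] [[-0.0425  0.899   0.4358]
 [ 0.9991  0.0384  0.0182]
 [-0.0004  0.4362 -0.8999]]
```

View pics/s7.png

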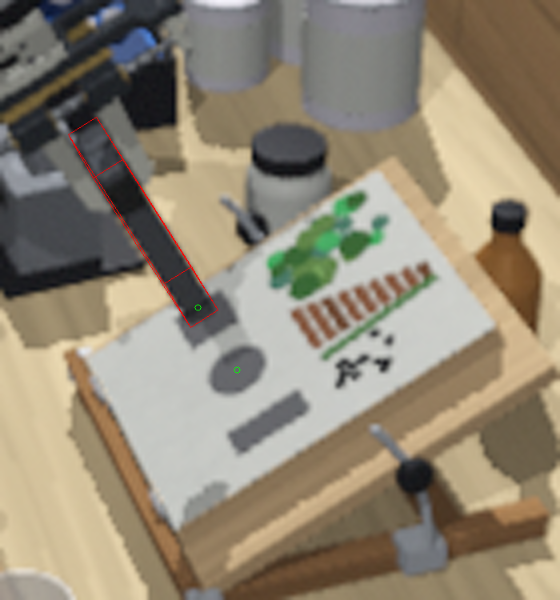

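View pics/t7.png

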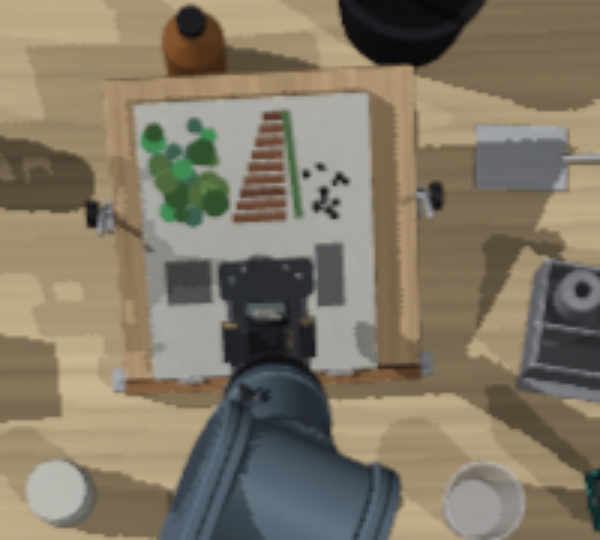

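The nose line up to the patch centre, side crop (198,307) to (237,370), agrees with the model. Contact should come at about 70 mm, so I'll approach to 58 mm and then creep.

>>> move_arm(series=[[[0.0015, -0.001, 0.015], [0, 0, 0], 0.01], [[0.0015, -0.001, 0.03], [0, 0, 0], 0.01], [[0.0015, -0.001, 0.045], [0, 0, 0], 0.01], [[0.0015, -0.001, 0.055], [0, 0, 0], 0.01], [[0.0015, -0.001, 0.058], [0, 0, 0], 0.01], [[0.0015, -0.001, 0.058], [0, 0, 0], 0.01], [[0.0015, -0.001, 0.058], [0, 0, 0], 0.01]])

```text
time_s: 9.18
tool_pos: [0.5135, 0.0037, 0.2118]
tcp_rot: [0.155, 0.674, 0.704, 0.162]
wrist_force: [-0.2, -0.1, -2.5]
opening: 0.235
```

```bash
python3 - <<'E'
from h import *
go(PP+N*.120,tool_R(-N,2.5))
p,M,s=cur();img=r.snapshot("side")[:,:,::-1];print("Fn",s["wrist_force"]@N)
i=cv2.resize(img[160:270,300:400],None,fx=6,fy=6,interpolation=2)
draw(i,"side",box(p,M,L=.108),[300,160],6,(0,0,255))
for q in proj("side",[PP,p+M[:,2]*.12]):cv2.circle(i,tuple(((q-[300,160]+.5)*6).astype(int).tolist()),4,(0,255,0),1)
cv2.imwrite("pics/s8.png",cv2.resize(i,None,fx=.9,fy=.9))
E
```

```text
t 9.18 shift mm [ 0.1  0.1 12.1] turn [-0.   0.1 -0.1] F [-0.156  -0.1    -2.5011] open 0.235 j [-0.3271 -0.0713  2.0194  0.2253  0.7812 -0.4964]
Fn -2.179938153828535
```

View pics/s8.png

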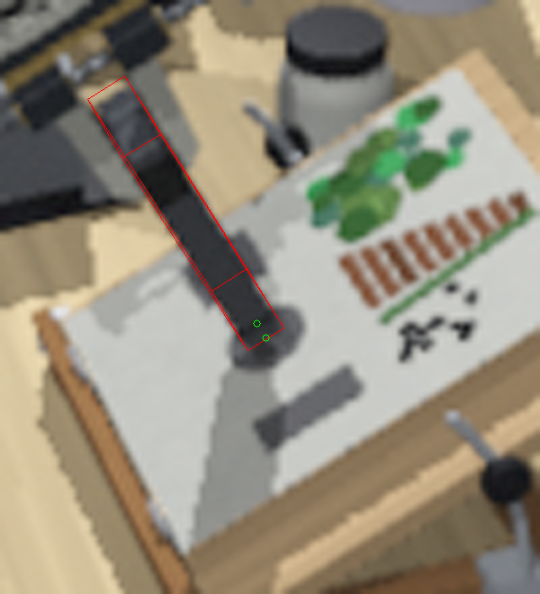

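>>> move_arm(series=[[[0, 0, 0.004], [0, 0, 0], 0.01], [[0, 0, 0.007], [0, 0, 0], 0.01], [[0, 0, 0.009], [0, 0, 0], 0.01], [[0, 0, 0.01], [0, 0, 0], 0.01], [[0, 0, 0.01], [0, 0, 0], 0.01]])

```text
time_s: 9.85
tool_pos: [0.5178, 0.0039, 0.2029]
tcp_rot: [0.155, 0.674, 0.704, 0.162]
wrist_force: [-2.6, 0.4, 0.9]
opening: 0.236
```

```bash
python3 - <<'E'
from h import *
go(PP+N*.120,tool_R(-N,2.5));s=cur()[2];print("Fn",s["wrist_force"]@N)
E
```

```text
t 9.85 shift mm [0.  0.2 2.3] turn [-0.   0.1 -0.1] F [-2.6232  0.3583  0.9392] open 0.236 j [-0.3224 -0.0523  2.0262  0.2287  0.7552 -0.4989]
Fn 1.9827522009118899
```

Contact shows as a rise of about 4 N in the normal force. Continue in small steps.

>>> move_arm(series=[[[0, 0, 0.0015], [0, 0, 0], 0.01], [[0, 0, 0.003], [0, 0, 0], 0.01], [[0, 0, 0.003], [0, 0, 0], 0.01]])

```text
time_s: 10.22
tool_pos: [0.5191, 0.004, 0.2002]
tcp_rot: [0.155, 0.674, 0.704, 0.162]
wrist_force: [-3.2, -0.1, 1.9]
opening: 0.237
```

```bash
python3 - <<'E'
from h import *
go(PP+N*.120,tool_R(-N,2.5));s=cur()[2];print("Fn",s["wrist_force"]@N)
E
```

```text
t 10.22 shift mm [ 0.   0.1 -0.8] turn [-0.   0.1 -0.1] F [-3.1867 -0.0539  1.9198] open 0.237 j [-0.3211 -0.0465  2.028   0.2298  0.7473 -0.4997]
Fn 3.1186196567048876
```

>>> move_arm(series=[[[0, 0, 0.0015], [0, 0, 0], 0.01], [[0, 0, 0.0025], [0, 0, 0], 0.01], [[0, 0, 0.0025], [0, 0, 0], 0.01]])

```text
time_s: 10.6
tool_pos: [0.5202, 0.004, 0.1979]
tcp_rot: [0.155, 0.674, 0.704, 0.162]
wrist_force: [-5.1, -0.3, 2.7]
opening: 0.235
```

```bash
python3 - <<'E'
from h import *
go(PP+N*.120,tool_R(-N,2.5));s=cur()[2];print("Fn",s["wrist_force"]@N)
E
```

```text
t 10.6 shift mm [ 0.   0.2 -3.3] turn [-0.   0.1 -0.1] F [-5.0812 -0.2566  2.6757] open 0.235 j [-0.3199 -0.0415  2.0296  0.2308  0.7408 -0.5003]
Fn 4.629172594845254
```

>>> move_arm(series=[[[0, 0, 0.001], [0, 0, 0], 0.01], [[0, 0, 0.001], [0, 0, 0], 0.01]])

```text
time_s: 10.85
tool_pos: [0.5206, 0.004, 0.1974]
tcp_rot: [0.155, 0.674, 0.704, 0.162]
wrist_force: [-8.1, -0.5, 7.9]
opening: 0.238
```

```bash
python3 - <<'E'
from h import *
go(PP+N*.120,tool_R(-N,2.5));s=cur()[2];print("Fn",s["wrist_force"]@N)
E
```

```text
t 10.85 shift mm [ 0.1 -0.  -3.9] turn [-0.   0.1 -0. ] F [-8.0795 -0.5329  7.8546] open 0.238 j [-0.3195 -0.0402  2.0299  0.2309  0.7389 -0.5007]
Fn 10.601589936507649
```

Net push is about 12.6 N, on the hard stop. Hold it.

>>> move_arm(series=[[[0, 0, 0.0004], [0, 0, 0], 0.01], [[0, 0, 0.0004], [0, 0, 0], 0.01], [[0, 0, 0.0004], [0, 0, 0], 0.01], [[0, 0, 0.0004], [0, 0, 0], 0.01]])

```text
time_s: 11.35
tool_pos: [0.5207, 0.0041, 0.1974]
tcp_rot: [0.155, 0.674, 0.704, 0.162]
wrist_force: [-7.2, -0.5, 8.5]
opening: 0.235
```

```bash
python3 - <<'E'
from h import *
go(PP+N*.120,tool_R(-N,2.5));p,M,s=cur();print("Fn",s["wrist_force"]@N,s["wrist_torque"])
img=r.snapshot("side")[:,:,::-1]
i=cv2.resize(img[160:270,300:400],None,fx=6,fy=6,interpolation=2)
i0=i.copy();draw(i,"side",box(p,M,L=.108),[300,160],6,(0,0,255))
q=proj("side",PP)[0];cv2.circle(i,tuple(((q-[300,160]+.5)*6).astype(int).tolist()),4,(0,255,0),1)
cv2.imwrite("pics/s9.png",cv2.resize(np.hstack([i,i0]),None,fx=.66,fy=.66))
E
```

```text
t 11.35 shift mm [ 0.  -0.  -3.9] turn [ 0.   0.1 -0. ] F [-7.2097 -0.4999  8.5054] open 0.235 j [-0.3193 -0.0402  2.0299  0.2307  0.7387 -0.5008]
Fn 10.806782768194294 [-0.0994  1.2371 -0.0334]
```

View pics/s9.png

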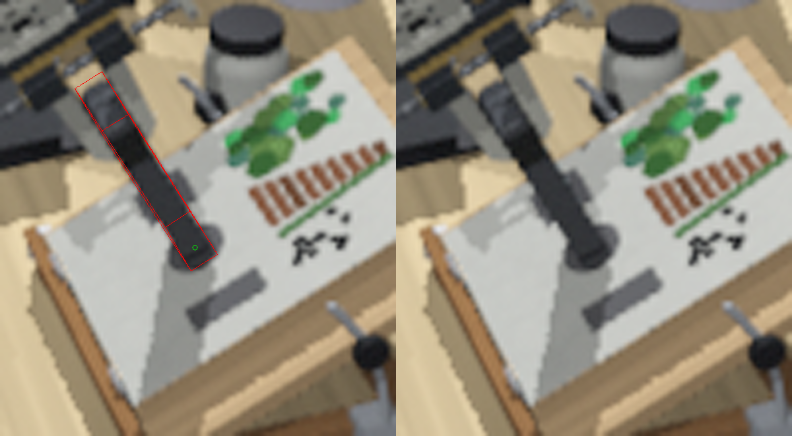

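The nose is on the middle of the round patch: lower end at crop (592,250), patch spanning (565–620, 220–272). The force is steady at 10.8 N. I'll hold for 2.5 s.

>>> move_arm(series=[[[0, 0, 0.0004], [0, 0, 0], 0.01], [[0, 0, 0.0004], [0, 0, 0], 0.01], [[0, 0, 0.0004], [0, 0, 0], 0.01], [[0, 0, 0.0004], [0, 0, 0], 0.01], [[0, 0, 0.0004], [0, 0, 0], 0.01], [[0, 0, 0.0004], [0, 0, 0], 0.01], [[0, 0, 0.0004], [0, 0, 0], 0.01], [[0, 0, 0.0004], [0, 0, 0], 0.01], [[0, 0, 0.0004], [0, 0, 0], 0.01], [[0, 0, 0.0004], [0, 0, 0], 0.01], [[0, 0, 0.0004], [0, 0, 0], 0.01], [[0, 0, 0.0004], [0, 0, 0], 0.01], [[0, 0, 0.0004], [0, 0, 0], 0.01], [[0, 0, 0.0004], [0, 0, 0], 0.01], [[0, 0, 0.0004], [0, 0, 0], 0.01], [[0, 0, 0.0004], [0, 0, 0], 0.01], [[0, 0, 0.0004], [0, 0, 0], 0.01], [[0, 0, 0.0004], [0, 0, 0], 0.01], [[0, 0, 0.0004], [0, 0, 0], 0.01], [[0, 0, 0.0004], [0, 0, 0], 0.01]])

```text
time_s: 13.9
tool_pos: [0.5207, 0.0041, 0.1975]
tcp_rot: [0.155, 0.674, 0.704, 0.161]
wrist_force: [-8.3, -0.5, 7.3]
opening: 0.236
```

```bash
python3 - <<'E'
from h import *
go(PP+N*.190,tool_R(-N,2.5));s=cur()[2];print("Fn",s["wrist_force"]@N)
E
```

```text
t 13.9 shift mm [ -0.1  -0.  -73.9] turn [0.  0.1 0. ] F [-8.2894 -0.4643  7.2697] open 0.236 j [-0.3192 -0.0403  2.0299  0.2305  0.7385 -0.5009]
Fn 10.165699686111914
```

Held for 3 s, so I'll back off and carry it to above the dock.

>>> move_arm(series=[[[0, 0, -0.004], [0, 0, 0], 0.01], [[0, 0, -0.01], [0, 0, 0], 0.01], [[0, 0, -0.03], [0, 0, 0], 0.01], [[0, 0, -0.06], [0, 0, 0], 0.01], [[0, 0, -0.09], [0, 0, 0], 0.01], [[0, 0, -0.09], [0, 0, 0], 0.01]])

```text
time_s: 14.65
tool_pos: [0.4824, 0.002, 0.2807]
tcp_rot: [0.158, 0.674, 0.703, 0.163]
wrist_force: [0.1, 0.2, -2.6]
opening: 0.24
```

```bash
python3 - <<'E'
from h import *
go([.5068,.347,.285],tool_R([0,0,-1],4.2))
E
```

```text
t 14.65 shift mm [343.7  37.4  12.4] turn [26.2  0.6 -1.7] F [ 0.1014  0.1687 -2.5766] open 0.24 j [-0.365  -0.2025  1.9527  0.2096  0.9764 -0.4893]
```

>>> move_arm(series=[[[0.03, 0.003, -0.01], [3, 0, 0], 0.01], [[0.07, 0.008, -0.01], [6, 0, 0], 0.01], [[0.11, 0.012, -0.01], [9, 0, -0.5], 0.01], [[0.15, 0.016, -0.01], [12, 0, -0.8], 0.01], [[0.19, 0.02, 0], [15, 0.3, -1], 0.01], [[0.23, 0.025, 0], [18, 0.4, -1.2], 0.01], [[0.27, 0.03, 0.005], [21, 0.5, -1.5], 0.01], [[0.31, 0.034, 0.01], [24, 0.6, -1.7], 0.01], [[0.335, 0.037, 0.012], [26, 0.6, -1.7], 0.01], [[0.344, 0.037, 0.012], [26.2, 0.6, -1.7], 0.01], [[0.344, 0.037, 0.012], [26.2, 0.6, -1.7], 0.01], [[0.344, 0.037, 0.012], [26.2, 0.6, -1.7], 0.01]])

```text
time_s: 16.15
tool_pos: [0.5061, 0.3465, 0.2851]
tcp_rot: [0.0, 0.681, 0.732, -0.0]
wrist_force: [-0.3, -0.6, -2.3]
opening: 0.233
```

```bash
python3 - <<'E'
from h import *
go([.5068,.347,.285],tool_R([0,0,-1],4.2))
p,M,s=cur();img=r.snapshot("side")[:,:,::-1]
i=cv2.resize(img[110:210,250:350],None,fx=8,fy=8,interpolation=2);i0=i.copy()
draw(i,"side",box(p,M,L=.108),[250,110],8,(0,0,255))
cv2.imwrite("pics/s10.png",cv2.resize(np.hstack([i,i0]),None,fx=.5,fy=.5))
img=r.snapshot("top")[:,:,::-1];cv2.imwrite("pics/t10.png",cv2.resize(img[190:290,130:250],None,fx=5,fy=5,interpolation=2))
E
```

```text
t 16.15 shift mm [0.5 0.7 0.1] turn [-0.  0. -0.] F [-0.3227 -0.6158 -2.321 ] open 0.233 j [ 0.4187  0.3424  1.2588 -0.      1.5404  0.3457]
```

View pics/s10.png

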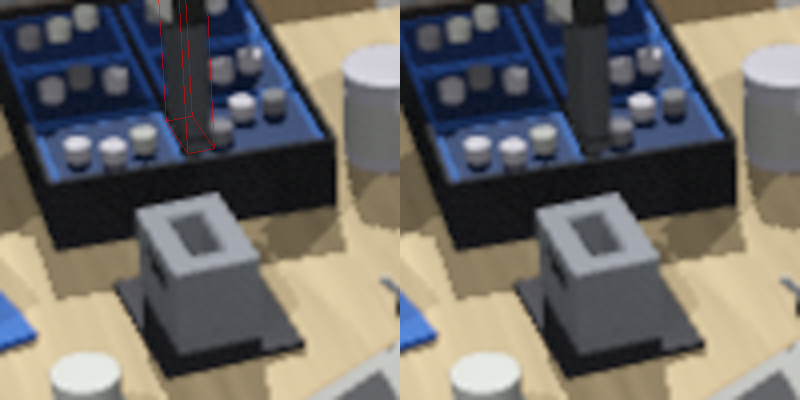

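View pics/t10.png

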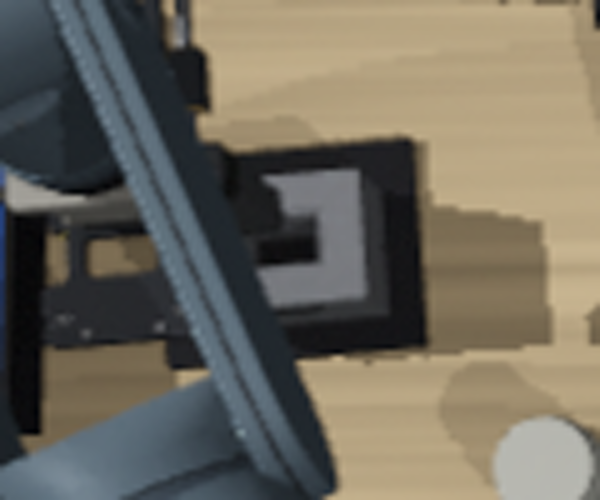

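The reader hangs upright above the dock. I'll lower it to just above the mouth and compare the two directly.

>>> move_arm(series=[[[0.0005, 0.0005, 0.025], [0, 0, 0], 0.01], [[0.0005, 0.0005, 0.05], [0, 0, 0], 0.01], [[0.0005, 0.0005, 0.068], [0, 0, 0], 0.01], [[0.0005, 0.0005, 0.073], [0, 0, 0], 0.01], [[0.0005, 0.0005, 0.073], [0, 0, 0], 0.01], [[0.0005, 0.0005, 0.073], [0, 0, 0], 0.01]])

```text
time_s: 17.0
tool_pos: [0.5073, 0.3471, 0.2139]
tcp_rot: [0.001, 0.681, 0.732, 0.001]
wrist_force: [1.1, 0.8, -2.4]
opening: 0.238
```

```bash
python3 - <<'E'
from h import *
go([.5068,.347,.212],tool_R([0,0,-1],4.2))
p,M,s=cur();img=r.snapshot("side")[:,:,::-1]
i=cv2.resize(img[120:205,260:340],None,fx=8,fy=8,interpolation=2)
cv2.imwrite("pics/s11b.png",cv2.resize(i,None,fx=.85,fy=.85))
draw(i,"side",box(p,M,L=.110),[260,120],8,(0,0,255))
cv2.imwrite("pics/s11.png",cv2.resize(i,None,fx=.85,fy=.85))
E
```

```text
t 17.0 shift mm [-0.1 -0.5  1.9] turn [ 0.2 -0.1 -0. ] F [ 1.0542  0.7546 -2.39  ] open 0.238 j [0.4187 0.3759 1.3811 0.0001 1.3817 0.3462]
```

View pics/s11.png

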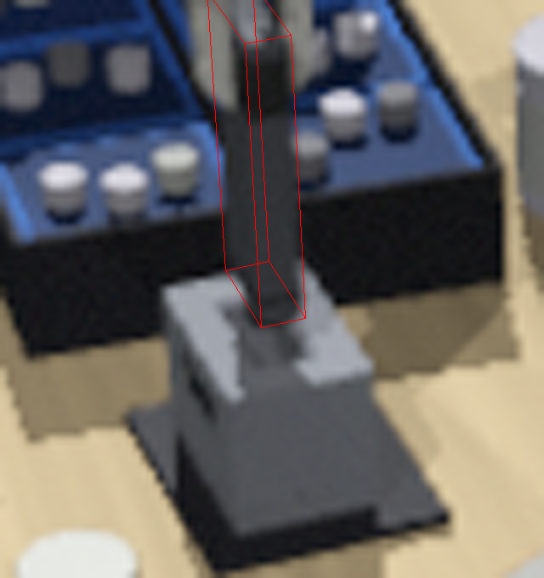

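View pics/s11b.png

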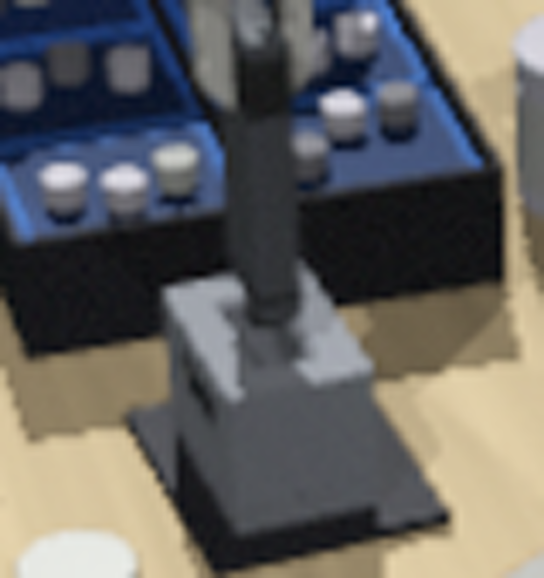

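The reader seems to sit up and left of the model box. I need a closer, brightened look, as it may have shifted during the press.

```bash
python3 - <<'E'
from h import *
p,M,s=cur();img=r.snapshot("side")[:,:,::-1]
i=img[110:180,280:315];i=(255*(i/255.)**.5).astype(np.uint8)
i=cv2.resize(i,None,fx=11,fy=11,interpolation=cv2.INTER_CUBIC);j=i.copy();k=i.copy()
draw(j,"side",box(p,M,L=.110),[280,110],11,(0,0,255))
draw(k,"side",box(p,M,L=.105,dy=-.003),[280,110],11,(0,0,255))
o=np.hstack([i,j]);print(o.shape);o=o[:,:];cv2.imwrite("pics/s12.png",cv2.resize(o,None,fx=.77,fy=.77));print(proj("side",box(p,M,L=.110)))
E
```

```text
(770, 770, 3)
[[295.5216 125.9322]
 [290.0531 118.0181]
 [296.7319 116.7867]
 [302.3326 124.6479]
 [297.9408 167.6948]
 [292.681  159.2811]
 [299.0363 157.985 ]
 [304.4157 166.3456]]
```

View pics/s12.png

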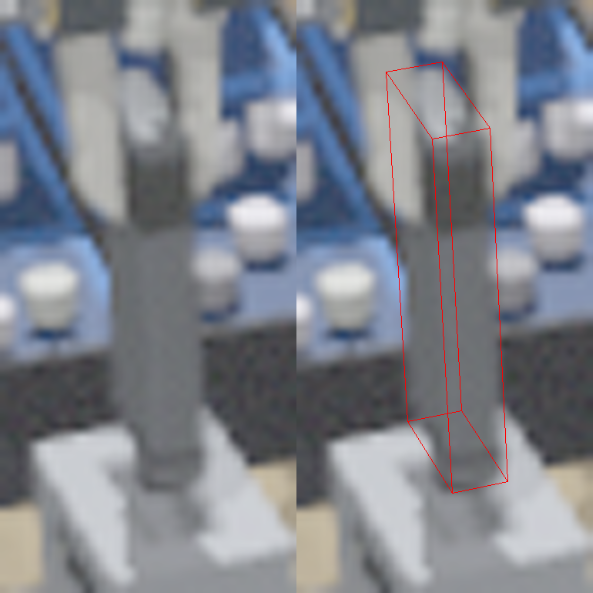

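Brightened, the reader's silhouette edges (crop 112 and 200 at row 350) match the model box (111 and 203). The offset is therefore only about 1 mm, and the corners are rounded. I'll lower it gently past the mouth and watch the forces.

>>> move_arm(series=[[[0, 0.0005, 0.005], [0, 0, 0], 0.01], [[0, 0.0005, 0.01], [0, 0, 0], 0.01], [[0, 0.0005, 0.014], [0, 0, 0], 0.01], [[0, 0.0005, 0.017], [0, 0, 0], 0.01], [[0, 0.0005, 0.019], [0, 0, 0], 0.01]])

```text
time_s: 17.73
tool_pos: [0.5077, 0.3472, 0.1944]
tcp_rot: [0.0, 0.681, 0.732, 0.001]
wrist_force: [1.0, 0.1, -2.1]
opening: 0.236
```

```bash
python3 - <<'E'
from h import *
go([.5075,.347,.185],tool_R([0,0,-1],4.2));p,M,s=cur();print(p,s["wrist_torque"])
E
```

```text
t 17.73 shift mm [-0.2 -0.2  9.4] turn [ 0.1 -0.1 -0. ] F [ 0.9682  0.114  -2.1317] open 0.236 j [0.4187 0.3894 1.4092 0.0001 1.3407 0.346 ]
[0.5077 0.3472 0.1944] [-0.0926  0.0536  0.0441]
```

Still no contact, and the lower end is near the mouth. Continue slowly.

>>> move_arm(series=[[[0, 0, 0.002], [0, 0, 0], 0.01], [[0, 0, 0.004], [0, 0, 0], 0.01], [[0, 0, 0.006], [0, 0, 0], 0.01], [[0, 0, 0.008], [0, 0, 0], 0.01], [[0, 0, 0.009], [0, 0, 0], 0.01]])

```text
time_s: 18.35
tool_pos: [0.5077, 0.3472, 0.1852]
tcp_rot: [0.0, 0.681, 0.732, 0.001]
wrist_force: [0.3, -1.5, -1.9]
opening: 0.234
```

```bash
python3 - <<'E'
from h import *
go([.5075,.347,.185],tool_R([0,0,-1],4.2));p,M,s=cur();print(p,s["wrist_torque"])
img=r.snapshot("side")[:,:,::-1]
i=img[110:190,270:330];i=(255*(i/255.)**.5).astype(np.uint8)
cv2.imwrite("pics/s13.png",cv2.resize(i,None,fx=7,fy=7,interpolation=2))
E
```

```text
t 18.35 shift mm [-0.2 -0.2  0.2] turn [ 0.1 -0.  -0. ] F [ 0.2762 -1.4519 -1.905 ] open 0.234 j [0.4186 0.3958 1.4226 0.0001 1.3212 0.346 ]
[0.5077 0.3472 0.1852] [-0.0459  0.1056  0.0162]
```

View pics/s13.png

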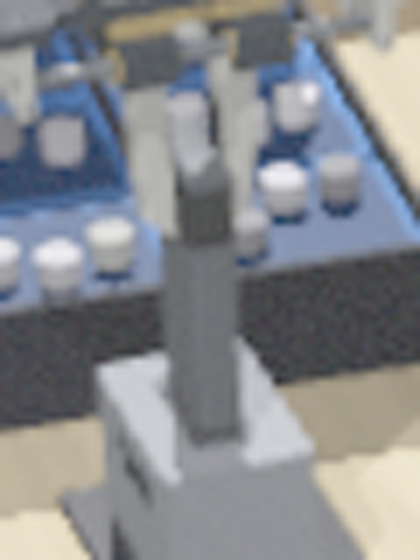

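The lower end now goes into the slot at crop (210,435), with no vertical resistance. Continue down.

>>> move_arm(series=[[[0, 0, 0.003], [0, 0, 0], 0.01], [[0, 0, 0.006], [0, 0, 0], 0.01], [[0, 0, 0.009], [0, 0, 0], 0.01], [[0, 0, 0.012], [0, 0, 0], 0.01], [[0, 0, 0.015], [0, 0, 0], 0.01]])

```text
time_s: 19.02
tool_pos: [0.5076, 0.3472, 0.1699]
tcp_rot: [0.0, 0.681, 0.732, 0.001]
wrist_force: [0.1, -0.4, -3.2]
opening: 0.233
```

```bash
python3 - <<'E'
from h import *
go([.5075,.347,.135],tool_R([0,0,-1],4.2));p,M,s=cur();print(p,s["wrist_torque"])
E
```

```text
t 19.02 shift mm [-0.2 -0.2 34.9] turn [ 0.1 -0.  -0. ] F [ 0.0772 -0.4177 -3.22  ] open 0.233 j [0.4186 0.4072 1.4439 0.0001 1.2886 0.346 ]
[0.5076 0.3472 0.1699] [-0.084   0.0314 -0.0092]
```

Moving freely. The ledge is expected at TCP z ≈ 0.135, so I'll stop short of it first.

>>> move_arm(series=[[[0, 0, 0.004], [0, 0, 0], 0.01], [[0, 0, 0.008], [0, 0, 0], 0.01], [[0, 0, 0.012], [0, 0, 0], 0.01], [[0, 0, 0.016], [0, 0, 0], 0.01], [[0, 0, 0.02], [0, 0, 0], 0.01], [[0, 0, 0.024], [0, 0, 0], 0.01], [[0, 0, 0.028], [0, 0, 0], 0.01], [[0, 0, 0.03], [0, 0, 0], 0.01]])

```text
time_s: 20.02
tool_pos: [0.5076, 0.3471, 0.1395]
tcp_rot: [0.0, 0.681, 0.732, 0.001]
wrist_force: [0.3, 0.1, -0.8]
opening: 0.239
```

```bash
python3 - <<'E'
from h import *
go([.5075,.347,.135],tool_R([0,0,-1],4.2));p,M,s=cur();print(p,s["wrist_torque"])
E
```

```text
t 20.02 shift mm [-0.1 -0.1  4.5] turn [ 0.1 -0.  -0. ] F [ 0.2995  0.1409 -0.7769] open 0.239 j [0.4186 0.4321 1.4834 0.0001 1.2246 0.346 ]
[0.5076 0.3471 0.1395] [-0.08    0.0803  0.0365]
```

>>> move_arm(series=[[[0, 0, 0.001], [0, 0, 0], 0.01], [[0, 0, 0.002], [0, 0, 0], 0.01], [[0, 0, 0.003], [0, 0, 0], 0.01]])

```text
time_s: 20.4
tool_pos: [0.5076, 0.3472, 0.1366]
tcp_rot: [0.0, 0.681, 0.732, 0.001]
wrist_force: [0.5, 0.6, -2.3]
opening: 0.234
```

```bash
python3 - <<'E'
from h import *
go([.5075,.347,.135],tool_R([0,0,-1],4.2))
E
```

```text
t 20.4 shift mm [-0.2 -0.2  1.6] turn [ 0.1 -0.  -0. ] F [ 0.5259  0.5788 -2.2542] open 0.234 j [0.4186 0.4348 1.487  0.0001 1.2181 0.346 ]
```

>>> move_arm(series=[[[0, 0, 0.001], [0, 0, 0], 0.01], [[0, 0, 0.002], [0, 0, 0], 0.01], [[0, 0, 0.002], [0, 0, 0], 0.01]])

```text
time_s: 20.78
tool_pos: [0.5078, 0.3473, 0.1352]
tcp_rot: [0.0, 0.681, 0.732, 0.001]
wrist_force: [-1.2, -1.0, 3.3]
opening: 0.233
```

```bash
python3 - <<'E'
from h import *
go([.5075,.347,.135],tool_R([0,0,-1],4.2))
E
```

```text
t 20.77 shift mm [-0.3 -0.3  0.2] turn [ 0.1 -0.1 -0. ] F [-1.1941 -0.957   3.2691] open 0.233 j [0.4187 0.4358 1.4889 0.0002 1.2145 0.346 ]
```

It lands on the ledges at TCP z = 0.1352 (0.135 predicted), with the vertical force up by 5.5 N. Release and back up.

>>> move_arm(series=[[[0, 0, 0], [0, 0, 0], 0.03], [[0, 0, 0], [0, 0, 0], 0.045], [[0, 0, 0], [0, 0, 0], 0.06], [[0, 0, 0], [0, 0, 0], 0.06], [[0, 0, -0.02], [0, 0, 0], 0.06], [[0, 0, -0.06], [0, 0, 0], 0.06], [[0, 0, -0.11], [0, 0, 0], 0.06], [[0, 0, -0.15], [0, 0, 0], 0.06], [[0, 0, -0.15], [0, 0, 0], 0.06], [[0, 0, -0.15], [0, 0, 0], 0.06]])

```text
time_s: 22.02
tool_pos: [0.507, 0.3469, 0.2843]
tcp_rot: [0.0, 0.681, 0.732, 0.001]
wrist_force: [0.0, -0.0, -0.6]
opening: 0.645
```

```bash
python3 - <<'E'
from h import *
go([.5075,.347,.285],tool_R([0,0,-1],4.2))
img=r.snapshot("side")[:,:,::-1]
i=img[110:210,250:350];i=(255*(i/255.)**.6).astype(np.uint8)
i=cv2.resize(i,None,fx=6,fy=6,interpolation=2)
M=tool_R([0,0,-1],4.2);draw(i,"side",box(np.array([.5076,.3472,.135]),M,L=.110),[250,110],6,(0,0,255))
cv2.imwrite("pics/s14.png",i);cv2.imwrite("pics/s14f.png",img)
E
```

```text
t 22.02 shift mm [ 0.   0.5 -0.7] turn [ 0.1 -0.  -0. ] F [ 0.0268 -0.0054 -0.5901] open 0.645 j [0.4186 0.3437 1.2587 0.0002 1.538  0.3461]
```

View pics/s14.png

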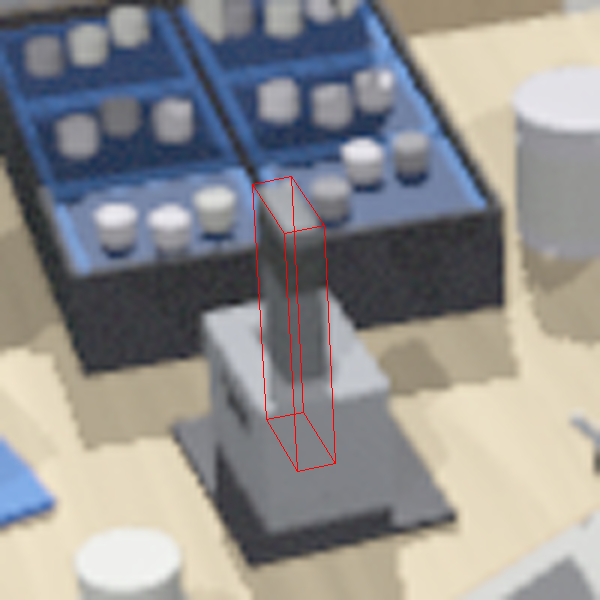

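View pics/s14f.png

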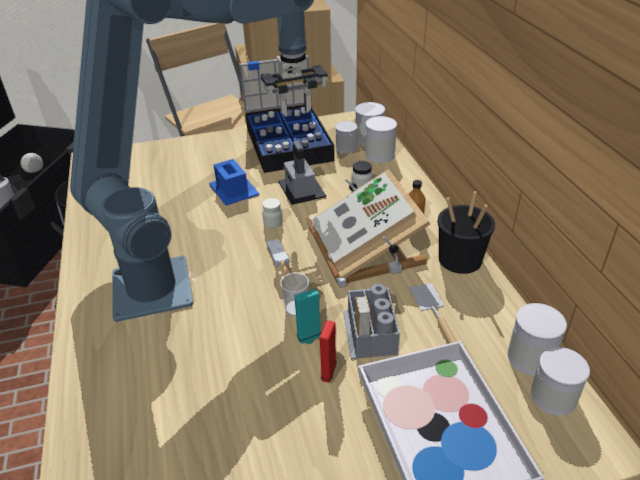

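The reader stands upright and fully home: its top face at crop (288,205) matches the fully seated model box. The gripper is clear, and the fan deck, cup, pot, jar, brush and knife look unmoved. Handing in.

```bash
python3 -c "
from bench import r
print(r.sign_off())"
```

```text
the job is handed in; nothing more can be done
None
```

I took the grey reader out of the caddy and pressed its nose on the middle of the round patch for about 3 s. I then guided it down the dock's slot by hand and let go once it was on the ledges. The job was handed in at about 22 s of the 61 s allowed; `sign_off` gives no verdict.

- **Press:** the nose reached its hard stop at about 12–13 N, well under 30 N, and the tip looked centred on the patch in the side view. I took the board's angle as 25.9°, good to roughly 1.5° by my estimate. I couldn't read the nose joint itself; I judged it fully in from the jump in force.
- **Docking:** the reader slid in without resistance and touched the ledges at TCP z = 0.1352 m, where 0.135 was expected. The last picture shows it upright and fully home, with the gripper clear.
- **Other items:** the fan deck, cup, pot, jar, brush and palette knife look unmoved.
- **Disagreement:** the two cameras differed by 1–5 mm for the reader and the dock, and by about 1–2 mm for the patch. The side view also put the held reader about 1–2 mm off its expected position in the gripper, which did not affect the insertion.

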